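# Hang the driver rack on its two studs

### The arm

A 7-joint arm with a two-finger parallel gripper is mounted at the origin on a cart in front of the work surface, level with it; the furniture and walls round the work are solid. World frame = base frame: x ahead of the robot, y to its left, z up, the work surface at z = 0. Lengths are in mm, angles in rad, forces in N, time in s.
With the tool pointing down it reaches from about 400 to 925 mm from the base axis. Payload 4.1 kg.
Tool frame: the origin (TCP) lies at the centre of the arm's flange, where the gripper is bolted on; the fingertips stand arm.tip_reach ahead of it and the grasp point (between the pads) lies 155 mm ahead of it (arm.tip_reach is the distance from the TCP to the fingertips, in mm); z points along the fingers, y is the line along which they close (so a half turn about z gives the same grasp; the last joint's range is limited). The gripper opens to 85 mm and grips with 20 to 120 N. Pads are 22 mm wide; open, the fingers measure 114 mm over their backs; the gripper's body (76 mm by 85 mm) begins 54 mm behind the grasp point. The pads swing forward as they close: fully open they stand 13 mm farther back than shut.
Start: joints at [-1.219, 0.398, 0.045, 1.537, -0.019, 1.207, -0.051], TCP at [283.171, 585.092, 404.747] pointing down, gripper open.
Joint ranges: [-2.82, 2.82], [-0.49, 2.23], [-1.37, 1.46], [0, 2.46], [-1.36, 4.5], [0.23, 2], [-2.94, 2.94]. Speed limits (rad/s): [2.57, 2.57, 3.14, 3.14, 3.14, 3.14, 3.14].

### API

Orientations are given as a unit quaternion [w, x, y, z].
In Python, from workcell import monitor, imaging, finish_job, arm gives the robot as it stands. The module is installed in compiled form; this text tells all that it offers.
- The arm moves only by the tool arm_command, never from a script. Its argument "plan" is a list of rows, each an object with "travel": the shift along the tool's x, y, z each as a share of 20 cm, from -1 to 1, a list of three; "spin": the turn about the tool's z as a share of pi/4 rad, from -1 to 1; "jaw": the finger opening in mm, from 0 to 85.4. In form: [{"travel": [x, y, z], "spin": spin, "jaw": jaw}, ...]. A call has 1 to 12 rows; each row shifts and turns the commanded pose from where the row before left it, along the tool's axes as they then stand; what a row does not reach is not made up. A row lasts 1/8 s, in which the tool goes at most 62.5 mm and 10.7 degrees, less where a joint would pass 70% of its speed; a pose out of reach is approached as far as the arm can. A call with a number of a shift or a turn outside -1 to 1 is refused whole. A call with a gripper value outside its range is refused whole. The fingers move at their own pace and stop on an object; "newtons" is the grip in N (left out, the last holds). Time passes only in rows, so rows that do not move let the fingers close. It gives the time, the measured TCP pose, the force, the opening and the grip force at its end, in the units of the state.
- monitor.state(): the state, without advancing time (a new reading comes with each control period).
- imaging.snapshot(name): name is "side" or "top"; returns a dict with "pixels" (420x560x3 uint8, blue, green, red), "K" (3x3 intrinsics, pixels), "rvec" (rotation vector, rad) and "tvec" (3), from world to camera coordinates, as OpenCV has them. Camera axes: x right, y down, z forward; pixel columns grow to the right and rows downward; lengths in mm; the calibration is good to about 2 mm. A picture is of the moment at which its call begins. There is no depth.
- finish_job(): hands the job in; it is judged then, once.
The state is a dict: "time": time; "qpos": joint angles; "dq": joint speeds; "tau": joint torques, N m; "position": TCP position; "orientation": TCP orientation; "ft_force": force on the tool from outside, world axes, zero at the start; "moment": the same for the moment, N m; "finger_gap": finger opening in mm; "finger_force": force on a finger pad.
Only numpy, scipy, OpenCV 4.12 (cv2) and the standard library are available. Lean on these libraries where they do the work, as an engineer would, in place of code of your own. Each camera call takes 0.05 s, during which the arm holds its last target. There are 200 camera calls.

### The job

Hang the empty screwdriver rack on the bench rail: pass both stud heads through its keyholes, then lower it fully home until the spring catch has snapped out over its top edge, and let go. Feel for the studs gently rather than forcing the rack against the rail, and leave the other things on the bench where they are.

Things in the scene. Friction and masses are not known exactly. Their poses are not given: they have to be found in the camera images.
- driver_rack: the rack to hang: painted sheet steel, 0.3 to 0.5 kg, standing upright on the bench. Origin: bottom edge of its plate's back face at mid width; z up, y along the plate, the shelf sticks out to -x. Plate 120 (y) x 84 (z) x 4 mm, x = 0 to -4 mm. Shelf with four small holes at the bottom: x = -4 to -59 mm, 10 mm thick, 14 mm at the front lip
- rack_grip (a point): where to grip the rack, across its bare aluminium middle web, which is 12 mm thick (y = -6 to +6 mm), x = -4 to -54 mm, from the shelf up to z = 92 mm in the rack's frame. This point lies inside the web at x = -32, y = 0, z = 76 mm; axes as the rack's
- rack_seat (a point): point on the plate's back face at mid width, 56 mm above the rack's underside: level with the stud axes when fully home. The keyholes are 42 mm either side of it: a round entry, diameter 19 mm, its centre 16 mm below this point, runs up into a slot 10 mm wide that ends 3.5 mm above this point; axes as the rack's
- rail_stand: fixed stand: extrusion rail 176 mm long on two posts on a steel base plate (176 x 100 mm, 5 mm of it in front of the origin), a steel stud strip clamped on the rail's front. Origin on the bench below the strip's front face, at the middle of the rail; +x away from the robot, y along the rail, z up. Between the studs a lug with the catch rises to 173 mm above the bench
- rail_mid (a point): point in the plane of the strip's front face, 124 mm above the bench, at the middle of the RAIL. The strip (124 x 62 mm) and its studs and catch were clamped by hand up to 20 mm left or right (+-y) of this point, not measured; height and distance are true. Two studs 84 mm apart at this height, along -x: shank 7 mm thick, 6 mm long, then a flat head 16 mm wide, its face 10.2 mm off the strip
- catch (a joint): spring tongue 18 mm wide midway between the studs, 154.8 to 162.3 mm above the bench. 0 = out, tip 6 mm in front of the strip; +0.006 (m) = pressed flush by a plate lying on the strip, which takes 3 N at first and 4.5 N at flush. When the rack is lowered 16 mm from the entries onto the shanks, its top edge (then 152 mm high) passes below the tongue, which snaps out over it
- short_driver: small screwdriver 144 mm long lying on the bench, to be left alone; origin at its middle on the bench
- cutter: small side cutter pliers 141 mm long lying on the bench, to be left alone; origin at its middle on the bench
- reel: solder reel 64 x 54 x 42 mm standing on the bench, to be left alone; origin at the middle of its underside
- tape: roll of tape 62 mm in diameter, 19 mm high, lying on the bench, to be left alone; origin at the middle of its underside

How it is judged (in metres and radians):
At the end, for the whole second after the job is handed in: The rack hangs still on both studs: its seat point level with the stud axes within 3 mm, its back face within 4 mm of the strip's face, within 23 mm of the rail's middle, upright within 4 degrees, and the catch is out (within 2 mm of fully out) over its top edge (z of rack_seat in the frame of rail_mid between -0.003 and 0.003 m and x of rack_seat in the frame of rail_mid between -0.004 and 0.003 m and y of rack_seat in the frame of rail_mid between -0.023 and 0.023 m and angle between driver_rack's own z axis and vertical below 0.07 rad and value of joint catch below 0.002 m and linear speed of driver_rack below 0.01 m/s); the robot touches nothing.
It fails at once if the rack is forced against the stand, studs or catch with more than 35 N (contact force between driver_rack and rail_stand above 35 N).
It fails at once if the robot knocks the stand with more than 20 N (contact force between any of the fingers, the arm and rail_stand above 20 N).
It fails at once if the short driver, cutter, reel or tape is moved by more than 20 mm (distance of any of short_driver, cutter, reel, tape from where it was at the start of the episode above 0.02 m).
It also fails if it takes over 51 s, if anything falls off the work surface, if the arm or the gripper's body presses on something with over 40 N, if the wrist force passes 120 N, or if a joint passes its speed limit or range.

## Working session

There is one attempt and no reset: what is moved stays moved. The work goes in short steps, Python scripts to look and compute and a tool call to move; the robot and the scene stay as the last step left them, time stands still between calls to the robot, and variables do not carry over. Pictures are saved under pics/ and viewed, at most 10 in all, crops included, and the job is handed in when it is done.

Besides the shell and the picture viewer there is one more tool, called after "Call:" as name(argument=value, ...), one argument or row to a line, values as JSON. arm_command: Moves the arm, as the interface text tells. Its arguments: {"type":"object","properties":{"plan":{"type":"array"},"newtons":{"type":"number"}},"required":["plan"]}

```bash
mkdir -p pics
python3 - <<'E'
from workcell import monitor, imaging, arm
import cv2,pickle
for n in("side","top"):
    s=imaging.snapshot(n); cv2.imwrite(f"pics/{n}0.png",s["pixels"]); pickle.dump(s,open(f"{n}0.pkl","wb"))
    print(n,s["K"],s["rvec"],s["tvec"])
print(monitor.state(),arm.tip_reach)
E
```

```text
side [[537.25338503   0.         272.55613556]
 [  0.         537.25338503 209.36562713]
 [  0.           0.           1.        ]] [ 2.05701013  0.07314333 -0.05592158] [-510.07118942  117.97108303 1470.77205561]
top [[440.02115454   0.         278.90501473]
 [  0.         440.02115454 204.73040962]
 [  0.           0.           1.        ]] [ 2.19485432 -2.19321201  0.07573004] [  89.49067179  496.34876403 1017.58433334]
{'time': 0.1, 'qpos': array([-1.21898576,  0.39915233,  0.04504146,  1.53775609, -0.0187553 ,
        1.20689631, -0.05070857]), 'dq': array([-0.00024921, -0.003586  , -0.00060492, -0.00269047, -0.00020592,
        0.00075476, -0.00087603]), 'tau': array([ 3.89884881e-03, -4.76267552e+01,  1.37003012e+00, -2.54949188e+01,
        1.19543410e-02,  5.09960970e-03, -1.32548615e-05]), 'position': array([283.04138711, 584.84927877, 403.74406465]), 'orientation': array([-1.63046376e-04,  2.23462844e-01,  9.74712038e-01, -8.80159947e-04]), 'ft_force': array([ 0.02570992, -0.43950658, -0.30598787]), 'moment': array([-0.03034743, -0.03885486,  0.05543454]), 'finger_force': 0.0, 'finger_gap': 85.13950785266543} 173.4
```

View pics/side0.png

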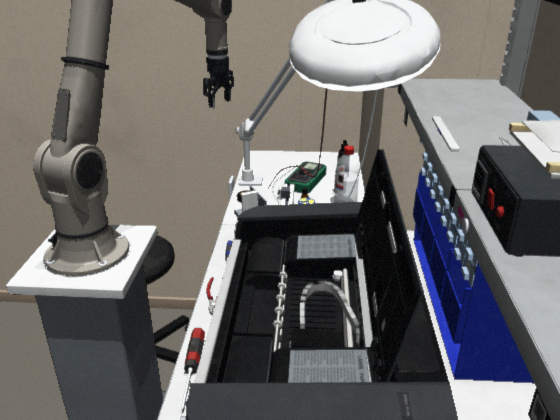

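View pics/top0.png

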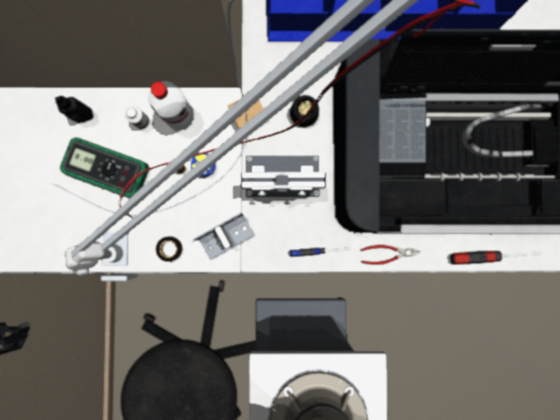

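The side view shows the rail area mostly hidden behind the case. In the top view the rack is near (225,235), the rail near (283,180), the tape at (168,248) and the driver at (307,252). A lamp boom runs overhead from (90,255) to (400,0).

```bash
cat > h.py <<'E'
import cv2,numpy as np,pickle
def cam(s):
    R=cv2.Rodrigues(np.array(s["rvec"]))[0]; return R,-R.T@np.ravel(s["tvec"])
def ray(s,u,v):
    R,C=cam(s); d=R.T@np.linalg.solve(s["K"],[u,v,1.]); return C,d/np.linalg.norm(d)
def onz(s,u,v,z):
    C,d=ray(s,u,v); return (C+d*(z-C[2])/d[2]).round(1)
def proj(s,P):
    return cv2.projectPoints(np.float64(P).reshape(-1,3),s["rvec"],s["tvec"],s["K"],None)[0].reshape(-1,2).round(1)
E
python3 - <<'E'
from h import *
t=pickle.load(open("top0.pkl","rb"));s=pickle.load(open("side0.pkl","rb"))
print(cam(t)[1],cam(s)[1])
print("rack",onz(t,225,235,50),"rail",onz(t,283,180,150),"tape",onz(t,168,248,0))
c=t["pixels"][140:270,150:340]; cv2.imwrite("pics/c1.png",cv2.resize(c,None,fx=4,fy=4,interpolation=cv2.INTER_CUBIC))
c=s["pixels"][0:260,200:400]; cv2.imwrite("pics/c2.png",cv2.resize(c,None,fx=2.3,fy=2.3,interpolation=cv2.INTER_CUBIC))
E
```

```text
[ 433.06839031   97.83278779 1045.33681955] [  610.01588385 -1201.57216786   788.26720161]
rack [425.6 211.6  50. ] rail [538.7  82.6 150. ] tape [394.6 351.6   0. ]
```

View pics/c1.png

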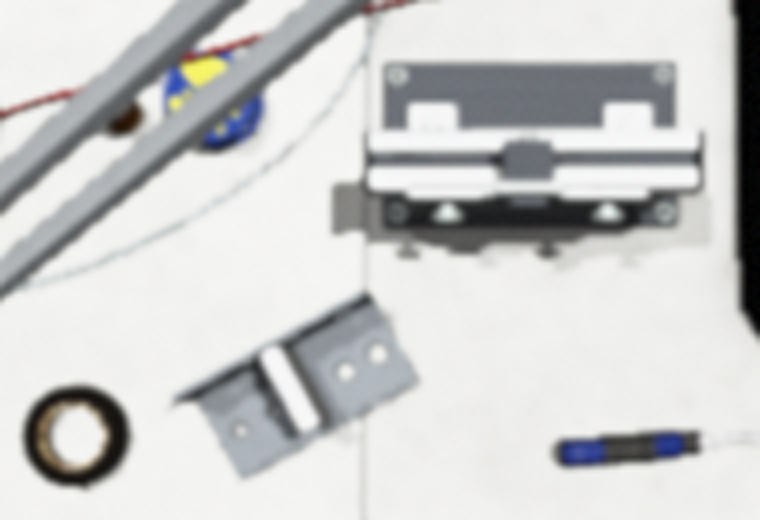

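View pics/c2.png

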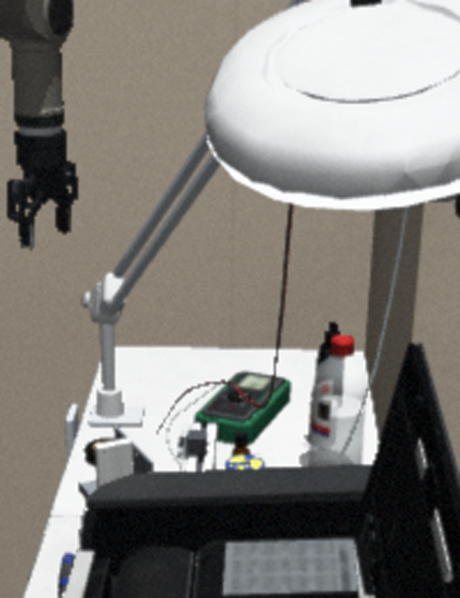

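The crop shows the rack web's top, from about (270,347) to (310,432) in crop pixels. The stud heads are at (447,212) and (608,212), and the rail ends at 367 and 702. The other crop shows the lamp elbow near (105,300), with the boom rising to the lamp head.

Run:
```python
from h import *
from scipy.optimize import least_squares
t=pickle.load(open("top0.pkl","rb"));s=pickle.load(open("side0.pkl","rb"))
c=lambda p:np.array(p)/4+np.array([150,140])-0.375
def fit(M,px,x0):
    M=np.float64(M);px=np.array(px)
    def W(q):
        a=q[2];R=np.array([[np.cos(a),-np.sin(a),0],[np.sin(a),np.cos(a),0],[0,0,1]]);return M@R.T+[q[0],q[1],0]
    r=least_squares(lambda q:(proj2(W(q))-px).ravel(),x0,loss='soft_l1');print(r.x.round(3),np.degrees(r.x[2]).round(2));print(r.fun.reshape(-1,2).round(1).tolist());return r.x
def proj2(P): return cv2.projectPoints(P,t["rvec"],t["tvec"],t["K"],None)[0].reshape(-1,2)
fit([[0,60,84],[0,-60,84],[-59,60,14],[-59,-60,14],[-54,6,92],[-54,-6,92],[-4,6,92],[-4,-6,92]],
 [c(p) for p in [(178,402),(368,294),(243,478),(418,382),(300,437),(320,425),(260,352),(280,343)]],[430,210,.5])
print("studs z124",onz(t,*c((447,212)),124),onz(t,*c((608,212)),124))
print("railends z~154",onz(t,*c((367,190)),150),onz(t,*c((702,190)),150))
for p in [(383,63),(675,63),(386,226),(677,226)]: print("base",onz(t,*c(p),8))
print("lug",onz(t,*c((527,160)),173))
# lamp boom: intersect plane of side boom line with top rays
a=ray(s,247,128);b=ray(s,291,64);n=np.cross(a[1],b[1])
for uv in [(90,235),(130,215),(200,160),(250,118),(330,57),(400,0)]:
    C,d=ray(t,*uv);k=n@(a[0]-C)/(n@d);print(uv,(C+k*d).round())
```

```text
[447.104 225.965   0.495] 28.36
[[-1.8, -1.8], [-0.6, -0.9], [-0.6, 1.1], [1.1, 0.6], [0.8, -0.3], [0.8, 0.1], [0.0, 0.5], [-0.1, 0.1]]
studs z124 [515.  127.5 124. ] [515.1  43.  124. ]
railends z~154 [523.9 167.6 150. ] [524.2  -3.6 150. ]
base [614.2 169.6   8. ]
base [614.5  -4.1   8. ]
base [517.  167.3   8. ]
base [517.2  -4.8   8. ]
lug [536.7  86.2 173. ]
(90, 235) [427. 429. 256.]
(130, 215) [460. 337. 320.]
(200, 160) [531. 202. 445.]
(250, 118) [571. 129. 516.]
(330, 57) [616.  41. 595.]
(400, 0) [647. -17. 651.]
```

Call:
arm_command(
  plan=[
    {"travel":[-0.1175,-0.2265,0],"spin":0,"jaw":85},
    {"travel":[-0.1175,-0.2265,0],"spin":0,"jaw":85},
    {"travel":[-0.1175,-0.2265,0],"spin":0,"jaw":85},
    {"travel":[-0.1175,-0.2265,0],"spin":0,"jaw":85},
    {"travel":[-0.1175,-0.2265,0],"spin":0,"jaw":85},
    {"travel":[-0.21,-0.0636,0.05],"spin":0,"jaw":85},
    {"travel":[-0.21,-0.0636,0.05],"spin":0,"jaw":85},
    {"travel":[-0.21,-0.0636,0.05],"spin":0,"jaw":85},
    {"travel":[-0.21,-0.0636,0.05],"spin":0,"jaw":85},
    {"travel":[0,0,0],"spin":0,"jaw":85},
  ],
)

```text
time: 1.35
position: [420.9, 208.0, 363.8]
orientation: [-0.0, 0.227, 0.974, -0.001]
ft_force: [-0.2, 0.4, -0.5]
finger_gap: 85.4
finger_force: 0.0
```

Call:
arm_command(
  plan=[
    {"travel":[0,0,0],"spin":-0.2,"jaw":85},
    {"travel":[0,0,0],"spin":-0.2,"jaw":85},
    {"travel":[0,0,0],"spin":-0.2,"jaw":85},
    {"travel":[0,0,0],"spin":-0.2,"jaw":85},
    {"travel":[0,0,0],"spin":-0.2,"jaw":85},
    {"travel":[0,0,0],"spin":-0.2,"jaw":85},
    {"travel":[0,0,0],"spin":0,"jaw":85},
    {"travel":[0,0,0],"spin":0,"jaw":85},
  ],
)

```text
time: 2.35
position: [418.9, 211.4, 364.7]
orientation: [-0.0, -0.243, 0.97, 0.0]
ft_force: [0.4, -0.3, 0.4]
finger_gap: 85.2
finger_force: 0.0
```

Call:
arm_command(
  plan=[
    {"travel":[0,0,0.17],"spin":0,"jaw":85},
    {"travel":[0,0,0.17],"spin":0,"jaw":85},
    {"travel":[0,0,0.17],"spin":0,"jaw":85},
    {"travel":[0,0,0.16],"spin":0,"jaw":85},
    {"travel":[0,0,0],"spin":0,"jaw":50},
    {"travel":[0,0,0],"spin":0,"jaw":25},
    {"travel":[0,0,0],"spin":0,"jaw":20},
    {"travel":[0,0,0],"spin":0,"jaw":20},
  ],
  newtons=20,
)

```text
time: 3.35
position: [419.7, 211.3, 231.7]
orientation: [0.001, -0.243, 0.97, 0.0]
ft_force: [-0.0, -0.2, 0.1]
finger_gap: 20.0
finger_force: 0.0
```

Run:
```python
from h import *
from workcell import imaging
t=imaging.snapshot("top")
c=t["pixels"][140:270,150:340]; cv2.imwrite("pics/c3.png",cv2.resize(c,None,fx=4,fy=4,interpolation=cv2.INTER_CUBIC))
```

```text
(no output)
```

View pics/c3.png

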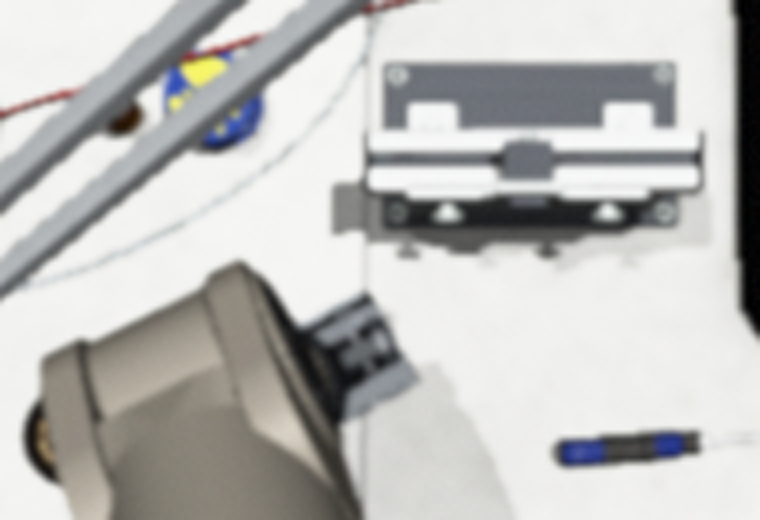

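The image shows the gripper over the web and the rack not moved. The arm's wrist stays clear of the boom.

Call:
arm_command(
  plan=[
    {"travel":[0,0,0],"spin":0,"jaw":10},
    {"travel":[0,0,0],"spin":0,"jaw":5},
    {"travel":[0,0,0],"spin":0,"jaw":5},
    {"travel":[0,0,0],"spin":0,"jaw":5},
    {"travel":[0,0,-0.02],"spin":0,"jaw":5},
    {"travel":[0,0,-0.08],"spin":0,"jaw":5},
    {"travel":[0,0,0],"spin":0,"jaw":5},
    {"travel":[0,0,0],"spin":0,"jaw":5},
  ],
  newtons=80,
)

```text
time: 4.4
position: [418.8, 210.8, 250.0]
orientation: [-0.001, -0.243, 0.97, -0.0]
ft_force: [0.0, 0.9, -5.0]
finger_gap: 10.4
finger_force: 78.1
```

Call:
arm_command(
  plan=[
    {"travel":[0,0,-0.165],"spin":0,"jaw":5},
    {"travel":[0,0,-0.165],"spin":0,"jaw":5},
    {"travel":[0,0,0],"spin":0.156,"jaw":5},
    {"travel":[0,0,0],"spin":0.156,"jaw":5},
    {"travel":[0,0,0],"spin":0.156,"jaw":5},
    {"travel":[0,0,0],"spin":0.157,"jaw":5},
    {"travel":[-0.05,-0.157,0],"spin":0,"jaw":5},
    {"travel":[-0.05,-0.157,0],"spin":0,"jaw":5},
    {"travel":[-0.05,-0.157,0],"spin":0,"jaw":5},
    {"travel":[-0.05,-0.158,0],"spin":0,"jaw":5},
    {"travel":[0,0,0],"spin":0,"jaw":5},
    {"travel":[0,0,0],"spin":0,"jaw":5},
  ],
)

```text
time: 5.9
position: [459.0, 85.5, 316.0]
orientation: [-0.001, -0.0, 1.0, 0.0]
ft_force: [0.4, 0.3, -5.8]
finger_gap: 10.7
finger_force: 79.1
```

Run:
```python
from h import *
from workcell import imaging,monitor
t=imaging.snapshot("top"); pickle.dump(t,open("top1.pkl","wb"))
c=t["pixels"][150:250,210:360]; cv2.imwrite("pics/c4.png",cv2.resize(c,None,fx=5,fy=5,interpolation=cv2.INTER_CUBIC))
s=monitor.state();print(s["position"],s["orientation"],s["ft_force"],s["moment"])
```

```text
[459.00353898  86.03796415 316.14067729] [-6.09728233e-04 -9.98898286e-04  9.99999312e-01  7.77722114e-05] [-0.09066421 -0.46766713 -5.01045341] [0.03651042 0.06560594 0.01889396]
```

View pics/c4.png

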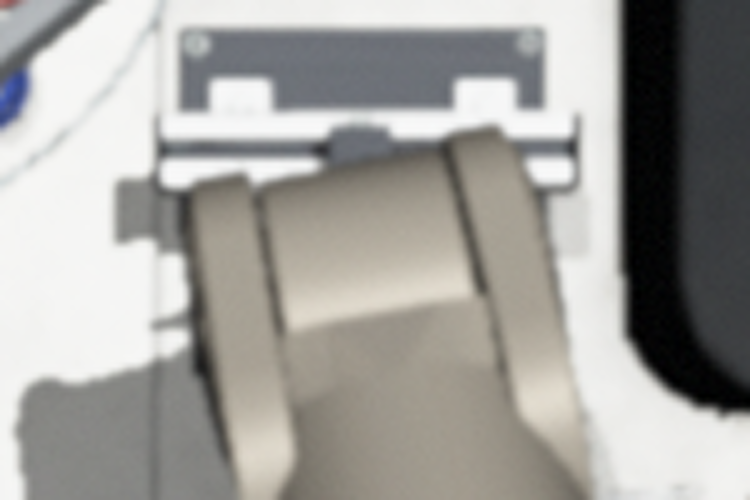

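The wrist hides the rack from above. The pose matches the plan (lug around 360/130 in the crop), so I'll feel for the studs.

Call:
arm_command(
  plan=[
    {"travel":[-0.04,-0.002,0],"spin":0,"jaw":5},
    {"travel":[-0.04,0,0],"spin":0,"jaw":5},
    {"travel":[-0.005,0,0],"spin":0,"jaw":5},
    {"travel":[-0.005,0,0],"spin":0,"jaw":5},
    {"travel":[-0.005,0,0],"spin":0,"jaw":5},
    {"travel":[-0.005,0,0],"spin":0,"jaw":5},
    {"travel":[0,0,0],"spin":0,"jaw":5},
    {"travel":[0,0,0],"spin":0,"jaw":5},
  ],
)

```text
time: 6.95
position: [479.4, 84.9, 316.7]
orientation: [0.0, -0.0, 1.0, 0.0]
ft_force: [-0.5, 0.5, -4.4]
finger_gap: 11.1
finger_force: 79.1
```

Call:
arm_command(
  plan=[
    {"travel":[-0.005,0,0],"spin":0,"jaw":5},
    {"travel":[-0.005,0,0],"spin":0,"jaw":5},
    {"travel":[0,0,0],"spin":0,"jaw":5},
    {"travel":[0,0,0],"spin":0,"jaw":5},
  ],
)

```text
time: 7.45
position: [481.4, 84.9, 316.7]
orientation: [-0.0, -0.0, 1.0, 0.0]
ft_force: [0.0, 0.2, -4.6]
finger_gap: 10.9
finger_force: 79.1
```

Call:
arm_command(
  plan=[
    {"travel":[-0.005,0,0],"spin":0,"jaw":5},
    {"travel":[-0.005,0,0],"spin":0,"jaw":5},
    {"travel":[0,0,0],"spin":0,"jaw":5},
    {"travel":[0,0,0],"spin":0,"jaw":5},
  ],
)

```text
time: 7.95
position: [482.9, 84.9, 316.4]
orientation: [-0.001, -0.0, 1.0, -0.0]
ft_force: [-3.5, 0.6, -3.9]
finger_gap: 10.8
finger_force: 79.1
```

Call:
arm_command(
  plan=[
    {"travel":[-0.005,0,0],"spin":0,"jaw":5},
    {"travel":[0,0,0],"spin":0,"jaw":5},
    {"travel":[0,0,0],"spin":0,"jaw":5},
  ],
)

```text
time: 8.32
position: [484.2, 84.9, 316.4]
orientation: [-0.0, -0.0, 1.0, -0.0]
ft_force: [-3.4, 0.1, -5.5]
finger_gap: 10.9
finger_force: 79.0
```

Run:
```python
from h import *
from workcell import imaging,monitor
s=monitor.state();print(s["position"],s["orientation"],s["ft_force"],s["moment"])
```

```text
[484.17497254  84.9196367  316.43138065] [-4.57580531e-04 -4.67591729e-04  9.99999785e-01 -3.49670445e-05] [-3.38168686  0.06999248 -5.47382587] [ 0.02990128  0.75312686 -0.03257399]
```

Call:
arm_command(
  plan=[
    {"travel":[-0.005,0,0],"spin":0,"jaw":5},
    {"travel":[0,0,0],"spin":0,"jaw":5},
    {"travel":[0,0,0],"spin":0,"jaw":5},
  ],
)

```text
time: 8.7
position: [485.3, 84.9, 316.5]
orientation: [-0.0, -0.0, 1.0, -0.0]
ft_force: [-3.6, 0.5, -5.7]
finger_gap: 11.0
finger_force: 79.0
```

Run:
```python
from h import *
from workcell import imaging,monitor
for i in range(4):
    s=monitor.state();print(s["position"].round(1),s["ft_force"].round(2),s["moment"].round(3)); t=imaging.snapshot("side")
c=t["pixels"][130:300,180:380]; cv2.imwrite("pics/c5.png",cv2.resize(c,None,fx=3.5,fy=3.5,interpolation=cv2.INTER_CUBIC))
```

```text
[485.3  84.9 316.5] [-3.56  0.52 -5.72] [0.069 0.86  0.006]
[485.3  84.9 316.5] [-4.12  0.31 -5.82] [0.1   0.822 0.052]
[485.3  84.9 316.6] [-2.74  0.41 -6.58] [ 0.106  0.89  -0.004]
[485.4  84.9 316.6] [-3.86 -0.03 -5.37] [0.021 0.87  0.06 ]
```

View pics/c5.png

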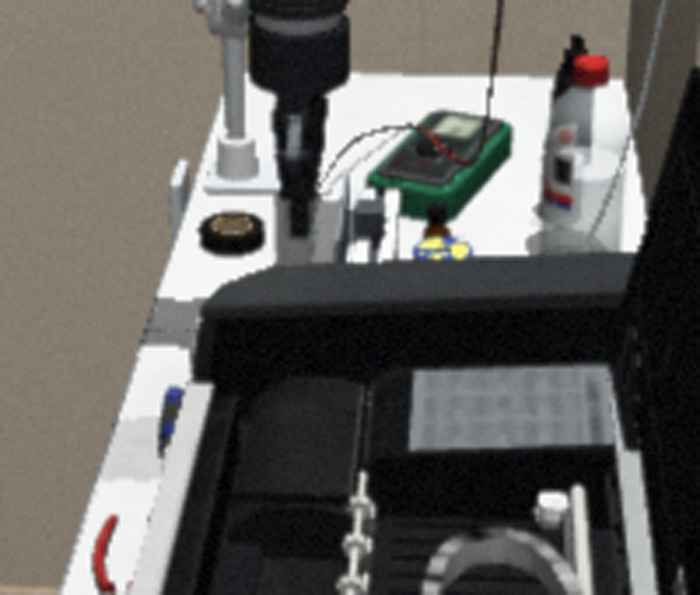

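The side crop shows the rack's plate and web between the gripper tip (295,230) and the strip (345,180). Its lower half is hidden by the case. The force stays flat at about 3.5 N as x advances, as the catch spring would. I'll go on gently.

Call:
arm_command(
  plan=[
    {"travel":[-0.005,0,0],"spin":0,"jaw":5},
    {"travel":[-0.005,0,0],"spin":0,"jaw":5},
    {"travel":[0,0,0],"spin":0,"jaw":5},
    {"travel":[0,0,0],"spin":0,"jaw":5},
  ],
)

```text
time: 9.4
position: [487.4, 84.9, 316.7]
orientation: [-0.0, -0.0, 1.0, 0.0]
ft_force: [-4.2, -0.3, -5.8]
finger_gap: 11.2
finger_force: 79.0
```

Run:
```python
from h import *
from workcell import imaging,monitor
t=imaging.snapshot("side")
f=[];m=[]
for i in range(4):
    s=monitor.state();f.append(s["ft_force"]);m.append(s["moment"]); imaging.snapshot("side")
print(s["position"].round(1),np.mean(f,0).round(2),np.mean(m,0).round(3))
X=s["position"][0]+32
for n,P in dict(platetop=[[X,25,168],[X-4,25,168]],platemid=[[X,25,120],[X-4,25,120]],web=[[X-54,79,176],[X-54,79,120]],striptop=[[522.5,23,155],[522.5,23,100]],lug=[[522.5,75,173]]).items():
    print(n,((proj(t,P)-[180,130])*3.5).round().tolist())
```

```text
[487.4  84.9 316.7] [-4.36 -0.19 -5.55] [ 0.012  0.956 -0.021]
platetop [[335.0, 240.0], [330.0, 240.0]]
platemid [[336.0, 298.0], [330.0, 298.0]]
web [[269.0, 197.0], [271.0, 262.0]]
striptop [[340.0, 257.0], [340.0, 323.0]]
lug [[344.0, 204.0]]
```

Call:
arm_command(
  plan=[
    {"travel":[-0.002,0,0],"spin":0,"jaw":5},
    {"travel":[0,0,0.01],"spin":0,"jaw":5},
    {"travel":[0,0,0.01],"spin":0,"jaw":5},
    {"travel":[0,0,0],"spin":0,"jaw":5},
    {"travel":[0,0,0],"spin":0,"jaw":5},
  ],
)

```text
time: 10.28
position: [487.9, 85.0, 312.7]
orientation: [0.0, -0.0, 1.0, 0.0]
ft_force: [-4.2, -0.8, -3.3]
finger_gap: 10.9
finger_force: 79.3
```

Call:
arm_command(
  plan=[
    {"travel":[0,0,0.01],"spin":0,"jaw":5},
    {"travel":[0,0,0.01],"spin":0,"jaw":5},
    {"travel":[0,0,0],"spin":0,"jaw":5},
  ],
)

```text
time: 10.65
position: [487.7, 84.9, 308.4]
orientation: [-0.0, -0.0, 1.0, -0.0]
ft_force: [-4.9, 0.0, -3.3]
finger_gap: 11.2
finger_force: 79.3
```

Call:
arm_command(
  plan=[
    {"travel":[0,0,0.01],"spin":0,"jaw":5},
    {"travel":[0,0,0.01],"spin":0,"jaw":5},
    {"travel":[0,0,0],"spin":0,"jaw":5},
    {"travel":[0,0,0],"spin":0,"jaw":5},
  ],
)

```text
time: 11.15
position: [487.7, 84.9, 304.5]
orientation: [-0.0, -0.0, 1.0, -0.0]
ft_force: [-4.6, 0.7, -5.1]
finger_gap: 11.0
finger_force: 79.3
```

Call:
arm_command(
  plan=[
    {"travel":[0,0,0.005],"spin":0,"jaw":5},
    {"travel":[0,0,0.005],"spin":0,"jaw":5},
    {"travel":[0,0,0.005],"spin":0,"jaw":5},
    {"travel":[0,0,0],"spin":0,"jaw":5},
    {"travel":[0,0,0],"spin":0,"jaw":5},
  ],
)

```text
time: 11.78
position: [487.9, 84.9, 301.7]
orientation: [0.0, -0.0, 1.0, 0.0]
ft_force: [-3.5, 0.6, -3.8]
finger_gap: 11.0
finger_force: 79.2
```

Call:
arm_command(
  plan=[
    {"travel":[0,0,0.005],"spin":0,"jaw":5},
    {"travel":[0,0,0],"spin":0,"jaw":5},
    {"travel":[0,0,0],"spin":0,"jaw":5},
  ],
)

```text
time: 12.15
position: [487.8, 84.9, 300.7]
orientation: [0.0, -0.0, 1.0, 0.0]
ft_force: [-2.7, 0.5, -3.0]
finger_gap: 10.7
finger_force: 79.4
```

Call:
arm_command(
  plan=[
    {"travel":[0,0,0.005],"spin":0,"jaw":5},
    {"travel":[0,0,0],"spin":0,"jaw":5},
    {"travel":[0,0,0],"spin":0,"jaw":5},
  ],
)

```text
time: 12.52
position: [487.8, 85.0, 299.6]
orientation: [-0.0, -0.0, 1.0, 0.0]
ft_force: [-3.6, 0.5, -3.9]
finger_gap: 10.7
finger_force: 79.2
```

Call:
arm_command(
  plan=[
    {"travel":[0,0,0.005],"spin":0,"jaw":5},
    {"travel":[0,0,0],"spin":0,"jaw":5},
    {"travel":[0,0,0],"spin":0,"jaw":5},
  ],
)

```text
time: 12.9
position: [487.9, 84.9, 299.2]
orientation: [0.0, -0.0, 1.0, 0.0]
ft_force: [-5.3, -0.9, 0.9]
finger_gap: 10.7
finger_force: 80.1
```

Call:
arm_command(
  plan=[
    {"travel":[0,0,0.005],"spin":0,"jaw":5},
    {"travel":[0,0,0],"spin":0,"jaw":5},
    {"travel":[0,0,0],"spin":0,"jaw":5},
  ],
)

```text
time: 13.28
position: [488.0, 84.8, 298.9]
orientation: [0.0, -0.0, 1.0, 0.0]
ft_force: [-7.8, 0.1, 6.9]
finger_gap: 10.9
finger_force: 81.2
```

Run:
```python
from h import *
from workcell import imaging,monitor
f=[];m=[]
for i in range(4):
    s=monitor.state();f.append(s["ft_force"]);m.append(s["moment"]); t=imaging.snapshot("top")
print(s["position"].round(1),np.mean(f,0).round(2),np.mean(m,0).round(3))
```

```text
[488.   84.8 298.9] [-7.7  -0.45  7.3 ] [-0.134  1.252 -0.012]
```

Call:
arm_command(
  plan=[
    {"travel":[0.005,0,0],"spin":0,"jaw":5},
    {"travel":[0,0,0],"spin":0,"jaw":5},
    {"travel":[0,0,0],"spin":0,"jaw":5},
  ],
)

```text
time: 13.85
position: [487.5, 84.9, 298.9]
orientation: [0.001, -0.0, 1.0, 0.0]
ft_force: [-5.7, -0.8, 6.2]
finger_gap: 11.0
finger_force: 80.6
```

Run:
```python
from h import *
from workcell import imaging,monitor
f=[];m=[]
for i in range(4):
    s=monitor.state();f.append(s["ft_force"]);m.append(s["moment"]); t=imaging.snapshot("top")
print(s["position"].round(1),np.mean(f,0).round(2),np.mean(m,0).round(3))
```

```text
[487.5  84.8 298.8] [-5.38 -0.44  6.53] [-0.098  0.803  0.011]
```

Call:
arm_command(
  plan=[
    {"travel":[0.005,0,0],"spin":0,"jaw":5},
    {"travel":[0,0,0],"spin":0,"jaw":5},
    {"travel":[0,0,0],"spin":0,"jaw":5},
  ],
)

```text
time: 14.42
position: [487.1, 84.9, 298.8]
orientation: [0.002, -0.0, 1.0, 0.0]
ft_force: [-2.1, -1.5, 6.2]
finger_gap: 10.8
finger_force: 80.6
```

Run:
```python
from h import *
from workcell import imaging,monitor
f=[];m=[]
for i in range(4):
    s=monitor.state();f.append(s["ft_force"]);m.append(s["moment"]); t=imaging.snapshot("top")
print(s["position"].round(1),np.mean(f,0).round(2),np.mean(m,0).round(3))
```

```text
[487.1  84.9 298.8] [-2.26 -1.2   5.84] [-0.173  0.06  -0.021]
```

Call:
arm_command(
  plan=[
    {"travel":[0,0,0],"spin":0,"jaw":20},
    {"travel":[0,0,0],"spin":0,"jaw":40},
    {"travel":[0,0,0],"spin":0,"jaw":50},
    {"travel":[0,0,0],"spin":0,"jaw":50},
    {"travel":[0,0,-0.1],"spin":0,"jaw":50},
    {"travel":[0,0,-0.2],"spin":0,"jaw":50},
    {"travel":[0.2,0,-0.1],"spin":0,"jaw":50},
    {"travel":[0.25,0.1,0],"spin":0,"jaw":50},
    {"travel":[0,0.25,0],"spin":0,"jaw":50},
    {"travel":[0,0.25,0],"spin":0,"jaw":50},
    {"travel":[0,0.25,0],"spin":0,"jaw":50},
    {"travel":[0,0,0],"spin":0,"jaw":50},
  ],
  newtons=20,
)

```text
time: 16.12
position: [394.8, 258.9, 377.7]
orientation: [0.0, -0.004, 1.0, 0.001]
ft_force: [0.3, -0.0, 0.4]
finger_gap: 49.6
finger_force: 0.0
```

Run:
```python
from h import *
from workcell import imaging,monitor
t=imaging.snapshot("top"); s=imaging.snapshot("side")
a=cv2.resize(t["pixels"][150:240,220:345],None,fx=6,fy=6,interpolation=cv2.INTER_CUBIC)[:, :400+350]
b=cv2.resize(s["pixels"][160:215,230:320],None,fx=5,fy=5,interpolation=cv2.INTER_CUBIC)
a=cv2.resize(a,None,fx=.58,fy=.58)
h=max(a.shape[0],b.shape[0]); im=np.zeros((600,800,3),np.uint8); im[:a.shape[0],:a.shape[1]]=a; im[320:320+b.shape[0],:b.shape[1]]=b
cv2.imwrite("pics/c6.png",im)
print(monitor.state()["position"])
x,y=522.5,85
for dz in(0,): print("exp web top", ((proj(t,[[x-54,y,160],[x-4,y,160],[x-59,y+60,82],[x-59,y-60,82],[x-4,y+60,152],[x,y+60,152],[x-6,y+9,162]])-[220,150])*3.48).tolist())
```

```text
[395.60690223 254.7403976  377.40685091]
exp web top [[215.41199999999992, 223.06799999999998], [215.41199999999992, 137.11200000000002], [117.97200000000002, 235.94400000000005], [308.67599999999993, 235.94400000000005], [112.75200000000002, 138.15599999999995], [112.75200000000002, 131.19599999999997], [199.75199999999992, 139.89599999999996]]
```

View pics/c6.png

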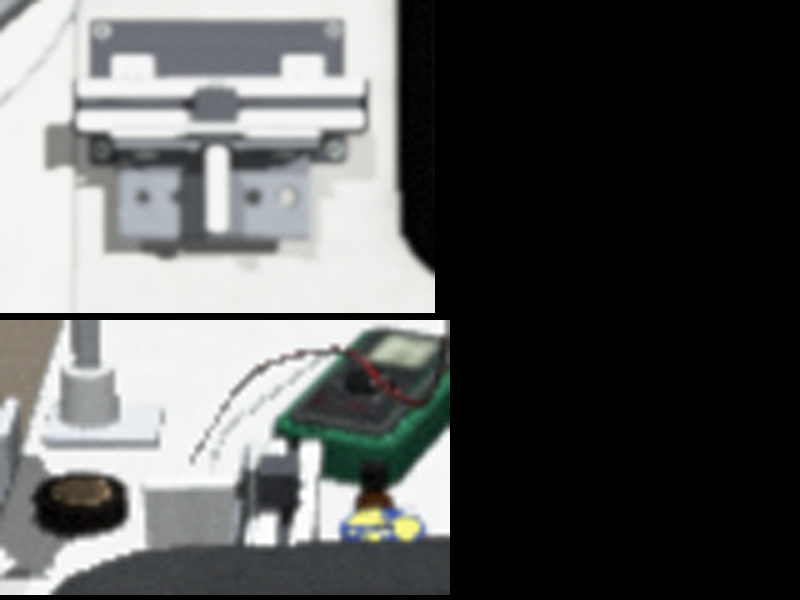

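The rack hangs straight on the studs, with the web top from (215,147) to (215,233). I'll zoom in on the tongue region, before against now.

Run:
```python
from h import *
from workcell import imaging
P=[imaging.snapshot("top")["pixels"].astype(float) for _ in range(8)]
t0=pickle.load(open("top0.pkl","rb"));n=np.mean(P,0)
a,b=[cv2.resize(np.clip(i[178:202,255:310]*1.6,0,255).astype(np.uint8),None,fx=14,fy=12,interpolation=cv2.INTER_CUBIC) for i in (t0["pixels"].astype(float),n)]
cv2.imwrite("pics/c7.png",np.vstack([a,b])[:600])
x=522.5;o=np.array([255,178]);k=np.array([14,12])
for d in(0,6): print("tongue top y=85+-9, tip out/flush",((proj(t0,[[x-6+d,94,162.3],[x-6+d,76,162.3]])-o+.5)*k).tolist())
print("plate top front/back z152",((proj(t0,[[x-4,105,152],[x,105,152],[x-7,105,152]])-o+.5)*k).tolist())
print("plate top if z 168",((proj(t0,[[x-4,105,168],[x,105,168]])-o+.5)*k).tolist())
```

```text
tongue top y=85+-9, tip out/flush [[320.5999999999997, 152.39999999999986], [446.5999999999997, 152.39999999999986]]
tongue top y=85+-9, tip out/flush [[320.5999999999997, 117.60000000000014], [446.5999999999997, 117.60000000000014]]
plate top front/back z152 [[245.0, 146.39999999999986], [245.0, 123.60000000000014], [245.0, 164.39999999999986]]
plate top if z 168 [[243.59999999999968, 138.0], [243.59999999999968, 114.0]]
```

View pics/c7.png

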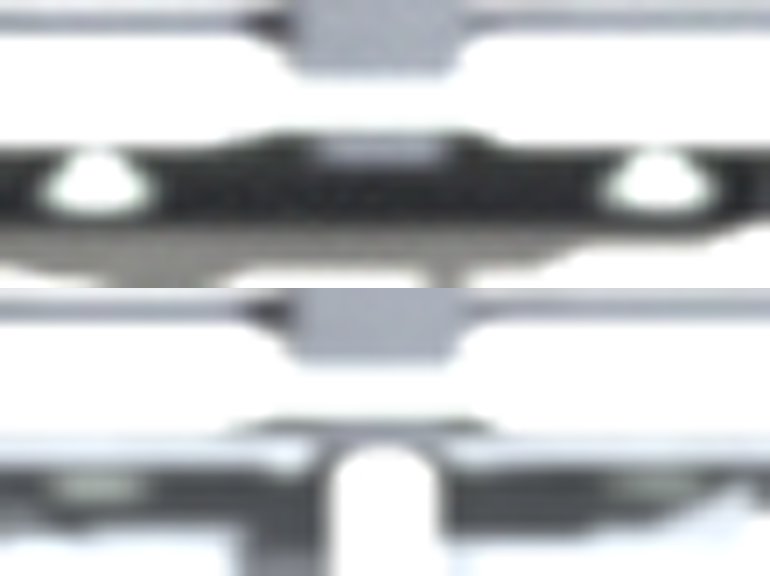

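The upper strip (before) shows the tongue at (320–445, 135–165). In the lower strip (now) the web's white top begins near (385,445), about where the tongue tip should be. I'll check the pixel values.

Run:
```python
from h import *
from workcell import imaging
t0=pickle.load(open("top0.pkl","rb"))["pixels"].astype(int)
n=np.mean([imaging.snapshot("top")["pixels"].astype(float) for _ in range(8)],0).round().astype(int)
for u in (270,273,275,277,278,280,282,284,286,287,289,291): print(u,"before",t0[186:195,u].mean(1).round().astype(int),"now",n[186:197,u].mean(1).round().astype(int))
```

```text
270 before [235 235 222 154  76  46  36  32  29] now [235 235 220 164 140 145 114  67  49  50  55]
273 before [230 215 169  99  49  39  34  34  32] now [230 217 168 114 125 144 120  74  50  50  52]
275 before [232 212 143  72  41  37  35  31  31] now [232 211 144  93 123 153 141  97  60  50  51]
277 before [230 212 146  85  66  53  41  33  32] now [231 212 145  95 106 115  96  68  56  55  56]
278 before [229 212 147  99  86  66  40  31  30] now [230 212 147 100  96  89  84  91 100 103 104]
280 before [230 212 147 105 102  75  44  32  29] now [229 211 148 106 102 123 182 224 235 236 236]
282 before [229 212 149 105 101  75  43  32  31] now [229 211 147 105 106 145 217 244 247 247 247]
284 before [230 210 148 109 102  77  44  32  30] now [229 211 147 107 104 119 175 220 234 235 235]
286 before [229 211 144  91  77  58  41  33  31] now [229 210 144  98 107 110  96  91  95  99 100]
287 before [232 211 142  75  53  44  36  34  31] now [231 211 142  92 114 130 107  71  55  54  55]
289 before [237 217 163  93  46  36  34  33  32] now [237 217 162 111 123 145 123  78  54  51  52]
291 before [233 233 220 160  79  41  34  34  31] now [234 232 220 169 139 143 114  68  50  51  52]
```

Run:
```python
from workcell import finish_job
print(finish_job())
```

```text
the job is handed in; nothing more can be done
None
```

I hung the rack on both studs, lowered it until it stopped on the stud shanks, let go and handed the job in; the camera pixels suggest the catch is out over its top edge, but I didn't test that by lifting, and no verdict came back.

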